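Set out the mate bureau in the pantry

ROBOT

A 6-joint arm with a two-finger parallel gripper is mounted at the origin on the work surface. World frame = base frame: x ahead of the robot, y to its left, z up, the work surface at z = 0. Lengths are in m, angles in rad, forces in N, time in s.
With the tool pointing down it reaches from about 0.375 to 0.9 m from the base axis. Payload 3.1 kg.
Tool frame: the origin (TCP) lies between the finger pads; the fingertips stand bot.tips_ahead ahead of it and the grasp point (between the pads) lies 11 mm behind it (bot.tips_ahead is the distance from the TCP to the fingertips, in m); z points along the fingers, y is the line along which they close (so a half turn about z gives the same grasp; the last joint's range is limited). The gripper opens to 85 mm and grips with 20 to 120 N. Pads are 22 mm wide; open, the fingers measure 114 mm over their backs; the gripper's body (76 mm by 85 mm) begins 54 mm behind the grasp point. The pads swing forward as they close: fully open they stand 13 mm farther back than shut.
Start: joints at [1.103, 0.527, 1.433, -0, 1.181, -0.178], TCP at [0.179, 0.599, 0.239] pointing down, gripper open.
Joint ranges: [-3.08, 3.08], [-0.75, 2.2], [0.22, 2.44], [-1.43, 4.57], [0, 2.65], [-2.85, 2.85]. Speed limits (rad/s): [2.79, 2.79, 3.14, 3.14, 3.14, 3.14].

INTERFACE

Orientations are given as a unit quaternion [w, x, y, z].
In Python, from cell import bot, vision, job, nets gives the robot as it stands.
- The arm moves only by the shell command python3 -m creep 'ROWS' [OPENING] [FORCE]. ROWS is JSON, a list of rows, each an object of numbers: "tx", "ty", "tz": the shift along the tool's x, y, z as a fraction of full scale; "spin": the turn about the tool's z as a fraction of full scale. In form: [{"tx": .., "ty": .., "tz": .., "spin": ..}, ...]. A call has 1 to 12 rows; each row shifts and turns the commanded pose from where the row before left it, along the tool's axes as they then stand; what a row does not reach is not made up. Full scale, the value 1, is 25 cm for a shift and pi rad for a turn. A row lasts 1/8 s, in which the tool goes at most 62.5 mm and 10.7 degrees, less where a joint would pass 70% of its speed; a pose out of reach is approached as far as the arm can. A call with a number of a shift or a turn outside -1 to 1 is refused whole. A call with a gripper value outside its range is refused whole. OPENING is the closure, from 0 (fully open) to 1 (shut), set as the call begins (- or left out, the last holds). The fingers move at their own pace and stop on an object; FORCE is the grip in N (left out, the last holds). Time passes only in rows, so rows that do not move let the fingers close. It gives the time, the measured TCP pose, the force, the opening and the grip force at its end, in the units of the state.
- bot.read_state(): the state, without advancing time (a new reading comes with each control period).
- vision.snapshot(name): name is "side" or "top"; returns the picture (420x560x3 uint8, red, green, blue); there is no depth.
- vision.get_calibration(name): a dict with "fx", "fy", "cx", "cy" (pixels), "position" and "rotation" of the camera in the world. Camera axes: x right, y down, z forward; pixel columns grow to the right and rows downward; lengths in m; the calibration is good to about 2 mm. A picture is of the moment at which its call begins. get_calibration takes no time and is no camera call.
- job.finish_job(): hands the job in; it is judged then, once.
Trained networks look in the newest picture that a camera, given by its name, has taken for a name from the list of things; names that differ only in an ending like _2 or _b are one class to them, and where a whole thing is asked for, a point or a joint stands for the part that bears it (a point fixed in the world has none). Each returns a list of dicts, best first, with "score" (0 to 1); they miss things now and then, are a little off and sometimes report something else, mostly with a low value. They report only what shows in the picture. A call takes as long as a camera call.
- nets.regions_of(camera, query): "mask" (420x560 bool, what is visible of it).
- nets.mark_of(camera, query): "point" ([x, y, z] in m, in world coordinates, good to about 4 mm: a listed point, or the origin of a listed thing).
The state is a dict: "time_s": time; "joint_pos": joint angles; "qd": joint speeds; "effort": joint torques, N m; "tcp_pos": TCP position; "tool_rot": TCP orientation; "wrist_force": force on the tool from outside, world axes, zero at the start; "torque": the same for the moment, N m; "opening": finger opening in m; "gripper_force": force on a finger pad.
Only numpy, scipy, OpenCV 4.12 (cv2) and the standard library are available. Lean on these libraries where they do the work, as an engineer would, in place of code of your own. Each camera call takes 0.05 s, during which the arm holds its last target. There are 200 camera calls.

TASK

Get the small pine drop-front bureau on the pantry shelf ready for making mate. First pull both of its slide-out supports, one at each end, right out while the flap is still up; then lower the flap until it lies level on the two supports, and leave it there.

Things in the scene. Friction and masses are not known exactly. Their poses are not given: they have to be found in the camera images.
- bureau: Pine bureau 320 mm wide, 200 deep, fixed. Origin: shelf level under the middle of its front face; x points into it, y to the robot's left, z up. Base 110 tall, front face at x=0; above it the closed flap. Behind the flap it is open from above for y within 140, x up to 130; end panels and a ledge (x 130-200, 50 tall jars on it) are 200 high. The round-knobbed drawer between the supports is not used.
- pull_left (a point): Centre of the left support's pull: a pine tongue 16 wide (y), 24 tall, 54 long (x, mm) on the front end of a 24 wide bar that slides out along the bureau's -x under the flap's hinge. This point is 36 in front of the bar's end. Pushed home: x -36, y 125, z 90 in the bureau frame; starts 0-10 out; stop at x -126. About 2 N to slide, stays where left. Only low things (under 35) lie below it.
- pull_right (a point): The same for the right support, at y = -125 mm in the bureau frame.
- flap_edge (a point): Middle of the flap's free edge. Board 310 x 160 x 14 mm, no handle, hinged on its outer face's lower edge at x 0, z 110 in the bureau frame. Closed it leans back 25 deg (0-3 ajar): point at x 74, z 252, 50 above the ledge behind. Swings to the robot: push from behind, about 3 N. Holds; past 55 deg from upright sinks slowly. Level on the supports: x -160, z 117; without them it drops on.

How it is judged:
By the outcome, as a careful person would: the job done as asked, in the order asked, and still so for the second after the job is handed in, with the robot touching nothing.
It also fails if it takes over 66 s, if anything falls off the work surface, if the arm or the gripper's body presses on something with over 40 N, if the wrist force passes 120 N, or if a joint passes its speed limit or range.

## Working session

There is one attempt and no reset: what is moved stays moved. The work goes in short steps, Python scripts to look and compute and a shell command to move; the robot and the scene stay as the last step left them, time stands still between calls to the robot, and variables do not carry over. Pictures are saved under pics/ and viewed, at most 10 in all, crops included, and the job is handed in when it is done.

```bash
mkdir -p pics; ls; python3 - <<'E'
from cell import bot,vision,job,nets
import cv2
for c in("side","top"):
    im=vision.snapshot(c); cv2.imwrite(f"pics/{c}0.png",im[:,:,::-1])
    k=vision.get_calibration(c); print(c,k)
    for q in("bureau","pull_left","pull_right","flap_edge"):
        for r in nets.mark_of(c,q)[:2]: print(q,r)
s=bot.read_state();print(s,bot.tips_ahead)
E
```

```text
pics
side {'fx': 508.4743992919174, 'fy': 508.4743992919174, 'cx': 282.1670361295931, 'cy': 202.11833238254755, 'position': array([ 0.38109772, -0.44231277,  0.63156357]), 'rotation': array([-0.40572184,  0.87980674, -0.2297183 ,  0.09251692])}
bureau {'point': [0.5803, -0.08, 0.0009], 'score': 0.83}
pull_left {'point': [0.5542, 0.0483, 0.093], 'score': 0.85}
pull_right {'point': [0.5231, -0.1972, 0.0892], 'score': 0.93}
flap_edge {'point': [0.6522, -0.0852, 0.2566], 'score': 0.95}
top {'fx': 453.4586106424724, 'fy': 453.4586106424724, 'cx': 281.1836014103205, 'cy': 203.97584380669227, 'position': array([0.55718051, 0.01535405, 0.97235927]), 'rotation': array([ 0.03310911, -0.70303632,  0.70974965, -0.02998594])}
bureau {'point': [0.5826, -0.0798, 0.0005], 'score': 0.9}
bureau {'point': [0.555, 0.0444, 0.0879], 'score': 0.17}
pull_left {'point': [0.557, 0.0488, 0.0928], 'score': 0.62}
pull_right {'point': [0.5286, -0.1951, 0.0889], 'score': 0.79}
flap_edge {'point': [0.6519, -0.0892, 0.2568], 'score': 0.95}
{'time_s': 0.5, 'joint_pos': array([ 1.10246998e+00,  5.27534498e-01,  1.43274931e+00,  2.98523377e-05,
        1.18140689e+00, -1.78520271e-01]), 'qd': array([ 1.83493492e-05, -1.43388271e-03, -1.88787472e-03,  1.32733013e-03,
       -1.32705657e-04,  4.47055554e-04]), 'effort': array([-3.24813864e-04, -4.41905558e+01, -1.78223383e+01, -1.96234146e-04,
        1.84974851e-03, -2.95489457e-06]), 'tcp_pos': array([0.17855691, 0.59889826, 0.23927345]), 'tool_rot': array([-2.86724314e-05,  1.44402091e-01,  9.89519092e-01, -4.20916282e-05]), 'wrist_force': array([ 0.48459272, -1.05076431,  0.16317974]), 'torque': array([-0.00537182,  0.01264318, -0.00952643]), 'gripper_force': 0.0, 'opening': 0.08540372031972868} 0.008
```

View pics/side0.png

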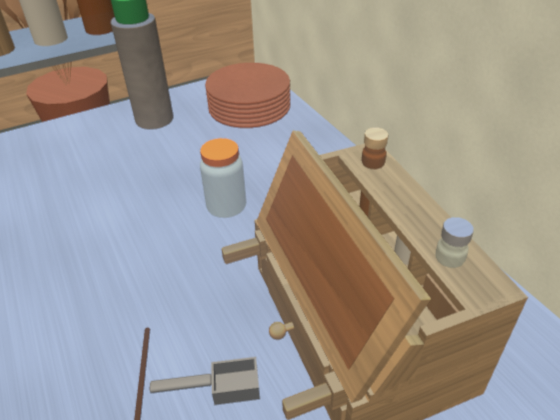

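View pics/top0.png

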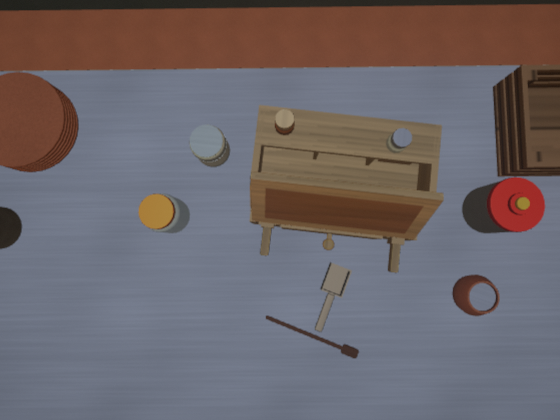

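Side view: the flap is closed, its edge running from about (297,140) to (420,300), with both pulls showing at (240,250) and (315,400). The bureau has a small negative yaw. The top view agrees, with the pulls at (266,240) and (396,255) and the back corners at (258,107) and (440,122). Next I'll get the yaw from those corners and work out the tool-frame shifts.

```bash
cat > h.py <<'E'
import numpy as np
from cell import bot,vision,job,nets
from scipy.spatial.transform import Rotation as R
q=lambda w:R.from_quat(np.roll(w,-1))
def ray(c,u,v,z):
    k=vision.get_calibration(c); d=q(k["rotation"]).apply([(u-k["cx"])/k["fx"],(v-k["cy"])/k["fy"],1]) if np.ndim(k["rotation"])==1 else 0
    p=np.array(k["position"]); return p+d*(z-p[2])/d[2]
def st():
    s=bot.read_state(); return np.array(s["tcp_pos"]),q(s["tool_rot"])
def delta(p):  # shift in tool axes, full-scale fractions
    t,r=st(); return np.round(r.inv().apply(np.array(p)-t)/.25,3)
def spin(yaw):
    t,r=st(); y=r.apply([0,1,0]); a=np.degrees(np.arctan2(y[1],y[0]))
    return round((a-(90+yaw))/180,4)
E
python3 - <<'E'
from h import *
a=ray("top",258,107,.2);b=ray("top",440,122,.2);v=a-b
yaw=np.degrees(np.arctan2(-v[0],v[1]));print(a,b,np.linalg.norm(v),yaw)
for Y in(-6,yaw):
    c,s=np.cos(np.radians(Y)),np.sin(np.radians(Y))
    M=np.array([[c,-s],[s,c]]);mid=(a+b)[:2]/2-M@[.2,0];print("origin from corners",Y,mid)
    o=np.array([.5815,-.080])
    for p in([.5556,.0486],[.526,-.196],[.652,-.087]):print((np.array(p)-o)@M)
print("spin",spin(-6.),spin(yaw))
for z in(.239,):print(delta([.548,.049,z]))
# orange jar top / dark thing
for u,v in((158,210),(5,228),(208,142)):print(ray("top",u,v,.1))
E
```

```text
[0.79649706 0.05729845 0.2       ] [ 0.7664488  -0.25844835  0.2       ] 0.31717335849849837 -5.43622001338853
origin from corners -6 [ 0.58256855 -0.07966926]
[-0.03920048  0.12518823]
[-0.04307066 -0.12116587]
[0.07084549 0.0004076 ]
origin from corners -5.43622001338853 [ 0.58237247 -0.08162742]
[-0.03796677  0.12556789]
[-0.04426081 -0.1207362 ]
[ 0.07084607 -0.00028951]
spin -0.0589 -0.0621
[-2.045e+00 -1.686e+00  1.000e-03]
[0.62590227 0.25690765 0.1       ]
[0.59394538 0.5517593  0.1       ]
[0.75842824 0.16092927 0.1       ]
```

```bash
python3 -m creep '[{"tx":-0.186,"ty":-0.153},{"tx":-0.186,"ty":-0.153},{"tx":-0.186,"ty":-0.153},{"tx":-0.186,"ty":-0.153},{"tx":-0.186,"ty":-0.153},{"tx":-0.186,"ty":-0.153},{"tx":-0.186,"ty":-0.153},{"tx":-0.186,"ty":-0.153},{"tx":-0.186,"ty":-0.153},{"tx":-0.186,"ty":-0.153},{"tx":-0.186,"ty":-0.153},{"spin":-0.055}]' 0.35 30
cat >> h.py <<'E'
Y=np.radians(-5.7);M=np.array([[np.cos(Y),-np.sin(Y)],[np.sin(Y),np.cos(Y)]]);O=np.array([.582,-.0807])
def W(x,y,z): return np.r_[O+M@[x,y],z]
def B(p): return np.r_[(np.array(p)[:2]-O)@M,p[2]]
E
python3 - <<'E'
from h import *
print(delta(W(-.045,.125,.079)),spin(-5.7),B(st()[0]))
s=vision.snapshot("top");nets
print([(r["score"],B(r["point"])) for q in("pull_left","pull_right") for r in nets.mark_of("top",q)[:1]])
E
```

```text
[-2.052 -1.687  0.641] -0.0606 [-0.46894583  0.63616817  0.23927345]
[(0.59, array([-0.0395099 ,  0.12398894,  0.0908    ])), (0.73, array([-0.04554544, -0.12162493,  0.0903    ]))]$[0]: bad value
```

```bash
python3 -m creep '[{"tx":-0.186,"ty":-0.153,"tz":0,"spin":0},{"tx":-0.186,"ty":-0.153,"tz":0,"spin":0},{"tx":-0.186,"ty":-0.153,"tz":0,"spin":0},{"tx":-0.186,"ty":-0.153,"tz":0,"spin":0},{"tx":-0.186,"ty":-0.153,"tz":0,"spin":0},{"tx":-0.186,"ty":-0.153,"tz":0,"spin":0},{"tx":-0.186,"ty":-0.153,"tz":0,"spin":0},{"tx":-0.186,"ty":-0.153,"tz":0,"spin":0},{"tx":-0.186,"ty":-0.153,"tz":0,"spin":0},{"tx":-0.186,"ty":-0.153,"tz":0,"spin":0},{"tx":-0.186,"ty":-0.153,"tz":0,"spin":0},{"tx":0,"ty":0,"tz":0,"spin":-0.055}]' 0.35 30
python3 - <<'E'
from h import *
print(delta(W(-.045,.125,.079)),spin(-5.7),B(st()[0]))
E
```

```text
time_s: 2.15
tcp_pos: [0.5519, 0.0454, 0.2396]
tool_rot: [0.002, 0.059, 0.998, -0.001]
wrist_force: [0.3, 1.0, -0.1]
opening: 0.0554
gripper_force: 0.0
[0.013 0.011 0.642] -0.0059 [-0.04250226  0.12245402  0.23960955]
```

```bash
python3 -m creep '[{"tx":0.013,"ty":0.011,"tz":0.15,"spin":-0.006},{"tx":0,"ty":0,"tz":0.16,"spin":0},{"tx":0,"ty":0,"tz":0.16,"spin":0},{"tx":0,"ty":0,"tz":0.12,"spin":0},{"tx":0,"ty":0,"tz":0.05,"spin":0},{"tx":0,"ty":0,"tz":0,"spin":0}]' 0.35 30
python3 -m creep '[{"tx":0,"ty":0,"tz":0,"spin":0},{"tx":0,"ty":0,"tz":0,"spin":0},{"tx":0,"ty":0,"tz":0,"spin":0},{"tx":0,"ty":0,"tz":0,"spin":0}]' 1 40
python3 - <<'E'
from h import *
print(B(st()[0]))
E
```

```text
time_s: 2.9
tcp_pos: [0.5455, 0.0527, 0.079]
tool_rot: [-0.0, 0.049, 0.999, 0.0]
wrist_force: [0.2, 0.1, -0.3]
opening: 0.0552
gripper_force: 0.0
time_s: 3.4
tcp_pos: [0.5463, 0.051, 0.0808]
tool_rot: [0.001, 0.05, 0.999, -0.001]
wrist_force: [-1.5, -5.9, 2.7]
opening: 0.0155
gripper_force: 39.2
[-0.04857996  0.1274779   0.08075166]
```

```bash
python3 -m creep '[{"tx":0.03,"ty":-0.006,"tz":0,"spin":0},{"tx":0.06,"ty":0,"tz":0,"spin":0},{"tx":0.08,"ty":0,"tz":0,"spin":0},{"tx":0.08,"ty":0,"tz":0,"spin":0},{"tx":0.06,"ty":0,"tz":0,"spin":0},{"tx":0.02,"ty":0,"tz":0,"spin":0},{"tx":0,"ty":0,"tz":0,"spin":0}]'
python3 -m creep '[{"tx":0.02,"ty":0,"tz":0,"spin":0},{"tx":0.01,"ty":0,"tz":0,"spin":0},{"tx":0,"ty":0,"tz":0,"spin":0}]'
python3 - <<'E'
from h import *
print(B(st()[0]))
E
```

```text
time_s: 4.28
tcp_pos: [0.4625, 0.0612, 0.0807]
tool_rot: [0.001, 0.05, 0.999, 0.001]
wrist_force: [-0.2, 7.9, 10.7]
opening: 0.0156
gripper_force: 40.7
time_s: 4.65
tcp_pos: [0.4625, 0.0612, 0.0807]
tool_rot: [0.008, 0.05, 0.999, 0.001]
wrist_force: [13.4, 10.1, -0.4]
opening: 0.0157
gripper_force: 39.2
[-0.13295137  0.12930926  0.08074251]
```

```bash
python3 -m creep '[{"tx":-0.012,"ty":0,"tz":0,"spin":0},{"tx":0,"ty":0,"tz":0,"spin":0},{"tx":0,"ty":0,"tz":0,"spin":0},{"tx":0,"ty":0,"tz":-0.1,"spin":0},{"tx":0,"ty":0,"tz":-0.2,"spin":0},{"tx":-0.064,"ty":-0.2,"tz":0,"spin":0},{"tx":-0.064,"ty":-0.2,"tz":0,"spin":0},{"tx":-0.064,"ty":-0.2,"tz":0,"spin":0},{"tx":-0.064,"ty":-0.2,"tz":0,"spin":0},{"tx":-0.064,"ty":-0.2,"tz":0,"spin":0},{"tx":0,"ty":0,"tz":0,"spin":0}]' 0.35 40
python3 - <<'E'
from h import *
s=vision.snapshot("top")
print([(r["score"],B(r["point"])) for q in("pull_left","pull_right") for r in nets.mark_of("top",q)[:1]])
print(B(st()[0]),delta(W(-.05,-.122,.079)),spin(-5.7))
E
```

```text
time_s: 6.02
tcp_pos: [0.5146, -0.201, 0.1541]
tool_rot: [0.001, 0.051, 0.999, -0.001]
wrist_force: [-0.4, 0.5, -0.7]
opening: 0.0556
gripper_force: 0.0
[(0.89, array([-0.12243627,  0.12415353,  0.0908    ])), (0.64, array([-0.04603322, -0.12277908,  0.0881    ]))]
[-0.05774401 -0.12136053  0.15371011] [-0.032 -0.003  0.299] 0.0004
```

```bash
python3 -m creep '[{"tx":-0.025,"ty":-0.003,"tz":0.1,"spin":0},{"tx":0,"ty":0,"tz":0.15,"spin":0},{"tx":0,"ty":0,"tz":0.05,"spin":0},{"tx":0,"ty":0,"tz":0,"spin":0}]'
python3 -m creep '[{"tx":0,"ty":0,"tz":0,"spin":0},{"tx":0,"ty":0,"tz":0,"spin":0},{"tx":0,"ty":0,"tz":0,"spin":0},{"tx":0,"ty":0,"tz":0,"spin":0}]' 1 40
python3 - <<'E'
from h import *
print(B(st()[0]))
E
```

```text
time_s: 6.68
tcp_pos: [0.5193, -0.1969, 0.0788]
tool_rot: [-0.001, 0.048, 0.999, 0.001]
wrist_force: [-0.7, 0.8, 0.1]
opening: 0.0553
gripper_force: 0.0
time_s: 7.18
tcp_pos: [0.5208, -0.1979, 0.0806]
tool_rot: [0.001, 0.05, 0.999, 0.0]
wrist_force: [0.4, 3.5, 6.4]
opening: 0.0156
gripper_force: 39.6
[-0.04928909 -0.12271091  0.08058015]
```

```bash
python3 -m creep '[{"tx":0.03,"ty":0.002,"tz":0,"spin":0},{"tx":0.06,"ty":0,"tz":0,"spin":0},{"tx":0.08,"ty":0,"tz":0,"spin":0},{"tx":0.08,"ty":0,"tz":0,"spin":0},{"tx":0.04,"ty":0,"tz":0,"spin":0},{"tx":0.02,"ty":0,"tz":0,"spin":0},{"tx":0,"ty":0,"tz":0,"spin":0}]'
python3 -m creep '[{"tx":0.02,"ty":0,"tz":0,"spin":0},{"tx":0.01,"ty":0,"tz":0,"spin":0},{"tx":0,"ty":0,"tz":0,"spin":0}]'
python3 - <<'E'
from h import *
print(B(st()[0]))
E
```

```text
time_s: 8.05
tcp_pos: [0.4421, -0.1882, 0.0805]
tool_rot: [-0.0, 0.051, 0.999, 0.002]
wrist_force: [0.5, 7.8, 12.1]
opening: 0.0156
gripper_force: 40.5
time_s: 8.43
tcp_pos: [0.4406, -0.1882, 0.0806]
tool_rot: [0.005, 0.052, 0.999, 0.0]
wrist_force: [17.7, 16.9, 4.2]
opening: 0.0158
gripper_force: 39.5
[-0.130056   -0.12101942  0.08059696]
```

```bash
python3 -m creep '[{"tx":-0.012,"ty":0,"tz":0,"spin":0},{"tx":0,"ty":0,"tz":0,"spin":0},{"tx":0,"ty":0,"tz":0,"spin":0},{"tx":0,"ty":0,"tz":-0.1,"spin":0},{"tx":0,"ty":0,"tz":-0.22,"spin":0},{"tx":0,"ty":0,"tz":-0.22,"spin":0},{"tx":0,"ty":0,"tz":-0.22,"spin":0},{"tx":0,"ty":0,"tz":-0.22,"spin":0},{"tx":0,"ty":0,"tz":0,"spin":0}]' 0.35 40
python3 - <<'E'
from h import *
import cv2
for c in("top","side"):
    s=vision.snapshot(c);cv2.imwrite(f"pics/{c}1.png",s[:,:,::-1])
    print([(q,r["score"],B(r["point"])) for q in("pull_left","pull_right","flap_edge") for r in nets.mark_of(c,q)[:1]])
print(B(st()[0]),delta(W(.105,0,.33)),spin(-5.7))
E
```

```text
time_s: 9.55
tcp_pos: [0.4402, -0.1916, 0.3286]
tool_rot: [0.004, 0.049, 0.999, -0.003]
wrist_force: [0.5, 0.7, -0.4]
opening: 0.0553
gripper_force: 0.0
[('pull_left', 0.8, array([-0.12516265,  0.12428339,  0.0902    ])), ('pull_right', 0.87, array([-0.12758619, -0.12127145,  0.0889    ])), ('flap_edge', 0.64, array([ 0.07064746, -0.0009882 ,  0.2533    ]))]
[('pull_left', 0.8, array([-0.12156922,  0.13157635,  0.092     ])), ('flap_edge', 0.71, array([ 7.00506115e-02, -4.28024326e-05,  2.53900000e-01]))]
[-0.13249501 -0.1225122   0.32284429] [-0.95   0.489 -0.031] 0.0004
```

View pics/side1.png

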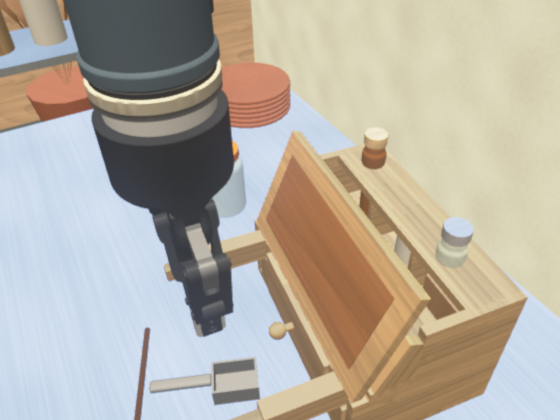

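Both bars now stand out, the left near (235,250) and the right near (300,395). The flap is still up. Now I'll move the shut fingers over and behind the flap edge.

```bash
python3 -m creep '[{"tx":-0.19,"ty":0.098,"tz":-0.02,"spin":0},{"tx":-0.19,"ty":0.098,"tz":0,"spin":0},{"tx":-0.19,"ty":0.098,"tz":0,"spin":0},{"tx":-0.19,"ty":0.098,"tz":0,"spin":0},{"tx":-0.19,"ty":0.098,"tz":0,"spin":0},{"tx":0,"ty":0,"tz":0,"spin":0},{"tx":0,"ty":0,"tz":0,"spin":0}]' 1 40
python3 - <<'E'
from h import *
print(B(st()[0]),delta(W(.103,0,.228)),spin(-5.7))
E
```

```text
time_s: 10.82
tcp_pos: [0.686, -0.0911, 0.3278]
tool_rot: [-0.002, 0.049, 0.999, 0.0]
wrist_force: [0.7, -0.2, -0.8]
opening: -0.0002
gripper_force: 0.0
[1.04564618e-01 1.41557716e-05 3.27826629e-01] [ 0.005 -0.     0.399] 0.0005
```

```bash
python3 -m creep '[{"tx":0,"ty":0,"tz":0.15,"spin":0},{"tx":0,"ty":0,"tz":0.15,"spin":0},{"tx":0,"ty":0,"tz":0.1,"spin":0},{"tx":0,"ty":0,"tz":0,"spin":0}]'
python3 -m creep '[{"tx":0.05,"ty":0,"tz":0,"spin":0},{"tx":0.05,"ty":0,"tz":-0.01,"spin":0},{"tx":0.05,"ty":0,"tz":-0.015,"spin":0},{"tx":0.05,"ty":0,"tz":-0.015,"spin":0},{"tx":0.05,"ty":0,"tz":-0.015,"spin":0},{"tx":0.05,"ty":0,"tz":-0.015,"spin":0},{"tx":0,"ty":0,"tz":0,"spin":0}]'
python3 - <<'E'
from h import *
vision.snapshot("top")
print([(q,r["score"],B(r["point"])) for q in("flap_edge",) for r in nets.mark_of("top",q)[:1]])
print(B(st()[0]),delta(W(-.042,0,.238)))
E
```

```text
time_s: 11.32
tcp_pos: [0.6841, -0.0916, 0.2272]
tool_rot: [-0.003, 0.05, 0.999, 0.001]
wrist_force: [0.2, -0.6, 0.5]
opening: 0.0003
gripper_force: 0.0
time_s: 12.2
tcp_pos: [0.6105, -0.0836, 0.2476]
tool_rot: [-0.001, 0.049, 0.999, -0.0]
wrist_force: [-0.0, -0.4, -0.4]
opening: -0.0005
gripper_force: 0.0
[('flap_edge', 0.81, array([0.0116221 , 0.00035606, 0.27      ]))]
[ 0.02905632 -0.00030376  0.24645489] [0.284 0.002 0.035]
```

```bash
python3 -m creep '[{"tx":0.05,"ty":0,"tz":-0.005,"spin":0},{"tx":0.06,"ty":0,"tz":0.005,"spin":0},{"tx":0.06,"ty":0,"tz":0.01,"spin":0},{"tx":0.06,"ty":0,"tz":0.01,"spin":0},{"tx":0.055,"ty":0,"tz":0.015,"spin":0},{"tx":0.045,"ty":0,"tz":0.025,"spin":0},{"tx":0.045,"ty":0,"tz":0.03,"spin":0},{"tx":0.045,"ty":0,"tz":0.035,"spin":0},{"tx":0.045,"ty":0,"tz":0.045,"spin":0},{"tx":0,"ty":0,"tz":0,"spin":0}]'
python3 - <<'E'
from h import *
vision.snapshot("top")
print([(q,r["score"],B(r["point"])) for q in("flap_edge",) for r in nets.mark_of("top",q)[:1]])
print(B(st()[0]),delta(W(-.111,0,.165)),delta(W(-.119,0,.132)))
E
```

```text
time_s: 13.55
tcp_pos: [0.4938, -0.0719, 0.2027]
tool_rot: [-0.003, 0.049, 0.999, 0.0]
wrist_force: [0.3, -0.5, 0.8]
opening: -0.0
gripper_force: 0.0
[]
[-0.08664788 -0.00036708  0.20369606] [0.097 0.002 0.155] [0.129 0.002 0.287]
```

```bash
python3 -m creep '[{"tx":0.035,"ty":0,"tz":0.045,"spin":0},{"tx":0.033,"ty":0,"tz":0.055,"spin":0},{"tx":0.028,"ty":0,"tz":0.055,"spin":0},{"tx":0.015,"ty":0,"tz":0.045,"spin":0},{"tx":0.01,"ty":0,"tz":0.04,"spin":0},{"tx":0.005,"ty":0,"tz":0.035,"spin":0},{"tx":0,"ty":0,"tz":0,"spin":0}]'
python3 - <<'E'
from h import *
import cv2
s=vision.snapshot("side");cv2.imwrite(f"pics/side2.png",s[:,:,::-1])
print([(q,r["score"],B(r["point"])) for q in("flap_edge",) for r in nets.mark_of("side",q)[:1]])
print(B(st()[0]))
E
```

```text
time_s: 14.52
tcp_pos: [0.4642, -0.069, 0.1346]
tool_rot: [-0.002, 0.049, 0.999, 0.0]
wrist_force: [-0.3, -0.0, -0.7]
opening: 0.0004
gripper_force: 0.0
[('flap_edge', 0.89, array([-0.1563688 ,  0.00700412,  0.1182    ]))]
[-0.11773323 -0.00016207  0.13530511]
```

View pics/side2.png

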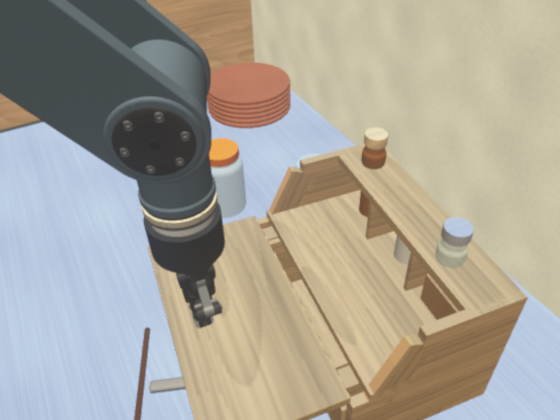

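The flap lies nearly level, with its board from about (155,230) to (330,400) and the fingertips at (203,315). I'll touch down lightly to seat it and then retreat.

```bash
python3 -m creep '[{"tx":0,"ty":0,"tz":0.012,"spin":0},{"tx":0,"ty":0,"tz":0.01,"spin":0},{"tx":0,"ty":0,"tz":0,"spin":0},{"tx":0,"ty":0,"tz":0,"spin":0}]'
python3 -m creep '[{"tx":0,"ty":0,"tz":-0.1,"spin":0},{"tx":0,"ty":0,"tz":-0.2,"spin":0},{"tx":0,"ty":0,"tz":-0.22,"spin":0},{"tx":0,"ty":0.22,"tz":-0.1,"spin":0},{"tx":0,"ty":0.22,"tz":-0.1,"spin":0},{"tx":0,"ty":0.22,"tz":0,"spin":0},{"tx":0,"ty":0.22,"tz":0,"spin":0},{"tx":0,"ty":0.22,"tz":0,"spin":0},{"tx":0,"ty":0.22,"tz":0,"spin":0},{"tx":0,"ty":0,"tz":0,"spin":0},{"tx":0,"ty":0,"tz":0,"spin":0}]'
python3 - <<'E'
from h import *
import cv2
for c in("side","top"):
    s=vision.snapshot(c);cv2.imwrite(f"pics/{c}3.png",s[:,:,::-1])
    print([(q,r["score"],B(r["point"])) for q in("flap_edge","pull_left","pull_right") for r in nets.mark_of(c,q)[:1]])
E
```

```text
time_s: 15.12
tcp_pos: [0.4654, -0.0693, 0.1312]
tool_rot: [0.0, 0.049, 0.999, -0.0]
wrist_force: [-1.7, -0.2, 11.5]
opening: 0.0001
gripper_force: 5.3
time_s: 16.5
tcp_pos: [0.497, 0.2588, 0.3096]
tool_rot: [-0.001, 0.049, 0.999, -0.001]
wrist_force: [-0.7, -0.1, -0.2]
opening: -0.0002
gripper_force: 0.0
[('flap_edge', 0.78, array([-0.15834935,  0.004696  ,  0.1166    ]))]
[('flap_edge', 0.71, array([-0.1591454 ,  0.00461655,  0.1159    ]))]
```

View pics/side3.png

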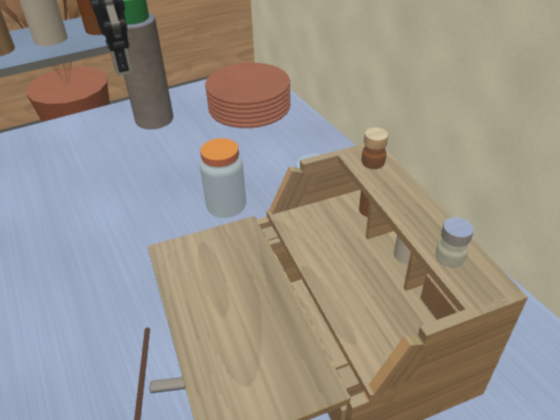

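The flap lies level from (150,245) to (335,400), with its edge at z 0.116. It is resting on the supports, nothing else has moved and the arm is clear.

```bash
python3 -c "
from cell import job
print(job.finish_job())"
```

```text
the job is handed in; nothing more can be done
None
```

I pulled both supports out to their stops, lowered the flap until it lay level on them, moved the arm clear and handed the job in at about 17 s; the verdict was not returned.

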